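Demould a cast pestle and clamp the empty mould shut to dry

ROBOT

A 6-joint arm with a two-finger parallel gripper is mounted at the origin on the work surface; the furniture and walls round the work are solid. World frame = base frame: x ahead of the robot, y to its left, z up, the work surface at z = 0. Lengths are in m, angles in rad, forces in N, time in s.
With the tool pointing down it reaches from about 0.375 to 0.975 m from the base axis. Payload 3.8 kg.
Tool frame: the origin (TCP) lies on the mounting face of the last link; the fingertips stand 173 mm ahead of it and the grasp point (between the pads) lies 155 mm ahead of it; x points along the fingers, z is the direction in which the jaws open and shut, and the axes are right-handed (so a half turn about x gives the same grasp; the last joint's range is limited). The gripper opens to 85 mm and grips with 20 to 120 N. Pads are 22 mm wide; open, the fingers measure 114 mm over their backs; the gripper's body (76 mm by 85 mm) begins 54 mm behind the grasp point. The pads swing forward as they close: fully open they stand 13 mm farther back than shut.
Start: joints at [1.102, 0.264, 1.604, -0, 1.274, -0.037], TCP at [0.282, 0.613, 0.405] pointing down, gripper open.
Joint ranges: [-2.63, 2.63], [-0.94, 2.18], [0.31, 2.57], [-1.31, 4.45], [0, 2.66], [-2.55, 2.55]. Speed limits (rad/s): [2.57, 2.57, 3.14, 3.14, 3.14, 3.14].

INTERFACE

Orientations are given as a unit quaternion [x, y, z, w].
In Python, from bench import arm gives the robot as it stands.
- The arm moves only by the tool servo_tool, never from a script. Its argument "deltas" is text: rows parted by semicolons, each of 7 numbers parted by spaces: the turn, a rotation vector about the tool's x, y, z in degrees, then the shift along the tool's x, y, z in m, then the opening, from 0 (shut) to 1 (fully open). In form: rx ry rz x y z claw; .... A call has 1 to 12 rows; each row is the pose to reach, as a shift and turn from the pose commanded when the call began, along the tool's axes at that moment; what a row does not reach only later rows make up. A row lasts 1/8 s, in which the tool goes at most 62.5 mm and 10.7 degrees, less where a joint would pass 70% of its speed; a pose out of reach is approached as far as the arm can. A call with a gripper value outside its range is refused whole. The fingers move at their own pace and stop on an object; the grip force is fixed at half the most. Time passes only in rows, so rows that repeat a pose let the fingers close. It gives the time, the measured TCP pose, the force and the opening at its end, in the units of the state.
- arm.observe(): the state, without advancing time (a new reading comes with each control period).
- arm.read_camera(name): name is "scene" or "top" or "wrist"; returns the picture (400x640x3 uint8, red, green, blue); there is no depth.
- arm.camera_info(name): a dict with "camera_matrix" (3x3 intrinsics, pixels), "k1" (the pictures are not rectified: a ray, as slopes to the right and down, at radius r is drawn at 1 + k1 r^2 times it, then the intrinsics apply), "pose" (4x4, takes a point from camera to world coordinates); the wrist camera has in their place "tool_from_camera" (4x4, takes a point from camera to tool coordinates, whose origin is the TCP and whose axes are the tool frame's). Camera axes: x right, y down, z forward; pixel columns grow to the right and rows downward; lengths in m; the calibration is good to about 2 mm. A picture is of the moment at which its call begins: read the wrist's pose just before it. camera_info takes no time and is no camera call.
- arm.job_done(): hands the job in, once; it reports no verdict.
Trained networks look in the newest picture that a camera, given by its name, has taken for a name from the list of things; names that differ only in an ending like _2 or _b are one class to them, and where a whole thing is asked for, a point or a joint stands for the part that bears it (a point fixed in the world has none). Each returns a list of dicts, best first, with "score" (0 to 1); they miss things now and then, are a little off and sometimes report something else, mostly with a low value. They report only what shows in the picture. A call takes as long as a camera call. They do not tell look-alikes from the thing itself.
- arm.trace(thing, camera): "region" (400x640 bool, what is visible of it) and "extent" ([centre column, centre row, width, height] in pixels, round what is visible of it).
- arm.place_of(thing, camera): "at" ([column, row] in pixels: a listed point, or the origin of a listed thing).
The state is a dict: "time_s": time; "joint_pos": joint angles; "dq": joint speeds; "joint_efforts": joint torques, N m; "eef_pos": TCP position; "tool_rot": TCP orientation; "contact_force": force on the tool from outside, world axes, zero at the start; "ft_torque": the same for the moment, N m; "gripper_width": finger opening in m.
Only numpy, scipy, OpenCV 4.12 (cv2) and the standard library are available. Lean on these libraries where they do the work, as an engineer would, in place of code of your own. Each camera call takes 0.05 s, during which the arm holds its last target. There are 200 camera calls.

TASK

The leather-hard pestle is ready to come out of the open plaster mould in the clamping cradle: lift it out and lay it down gently on the wooden drying board. Then close the empty mould so that it dries true: lower the other mould half, joint face still down and its bevelled pour-hole end towards the lever's free end when shut, between the corner guides until it sits fully home on the lower half, and swing the clamp lever over until it is fully shut on it. Drop nothing, and leave the tape roll and the spare plaster mould where they are.

Things in the scene. Friction and masses are not known exactly. Their poses are not given: they have to be found in the camera images.
- pestle: Grey-brown clay pestle with eight flat sides, 86 mm long, 110 g. Origin on its long axis, x towards the thick head. Head 36 mm across flats, x = 28 to 45 mm; handle 24 mm across flats, x = -41 to 16 mm. It starts in the cavity of the lower mould half, sunk by half its thickness, z up; a slot across that half (x = -18 to 22 mm, 12 mm deep) lets fingertips reach down beside the handle.
- cradle: Fixed clamping cradle: plywood base 12 mm thick, x from -68 to 108, y from -46 to 46 mm; origin on the desk under the mould's centre, x towards the lever's hinge post. The fixed lower plaster mould half (112 x 60 mm, joint face at z = 46 mm) stands between four aluminium corner guides, 58 mm high with flared lips to 66 mm, open along the middle 79 mm of the long sides.
- pocket (a point): Centre of the lower half's joint face, 46 mm above the desk; axes as the cradle's. The upper half's origin belongs here, axes parallel. The guides leave it 1.8 mm clearance all round; two round keys 4 mm high (y = 24.5, x = -38 and 38 mm) enter its sockets one way round only.
- mould_top: Loose upper half of the plaster mould, 112 mm (x) x 60 mm (y) x 34 mm high, 300 g, lying on the desk with its cavity and joint face down. Origin at the centre of the joint face (underside), z up; the -x end is the pour-hole end, with a 9 mm bevel across its upper edge. Grasp it across the 60 mm sides.
- pour_end (a point): Centre of the pour-hole end face of the loose upper half (x = -56 mm, z = 17 mm in its frame).
- board: Fixed wooden drying board, 110 mm (x) x 130 mm (y), top 20 mm above the desk; origin on the desk under its centre.
- lever (a joint): Angle of the clamp lever: 0 = shut, lying level over the mould with its rubber foot just on the upper half; about 2.1 rad = open, leaning back away from the mould. It has a stiff friction hinge (0.3 N m, about 2 N at the grip) and stays where it is left.
- lever_hinge (a point): Hinge axis of the lever, 98 mm above the desk, 82 mm from the mould's centre along the cradle's x; the axis runs along the cradle's y.
- lever_grip (a point): Middle of the lever's black grip, 146 mm from the hinge; the grip is 56 mm long, 22 mm wide (along the hinge axis), 16 mm thick. The point's x axis runs along the lever towards the hinge.
- tape_roll: Roll of masking tape lying flat, 96 mm across, 25 mm high, loose bystander; origin under its centre.
- spare_mould: Another plaster mould half with a round bowl cavity, 95 x 120 x 56 mm, loose bystander, not part of this mould; origin under its centre.
There are look-alikes about, which are no part of the job. Leave any blue look-alike of the mould_top alone.

How it is judged:
By the outcome, as a careful person would: the job done as asked, in the order asked, and still so for the second after the job is handed in, with the robot touching nothing.
It also fails if it takes over 67 s, if anything falls off the work surface, if the arm or the gripper's body presses on something with over 40 N, if the wrist force passes 120 N, or if a joint passes its speed limit or range.

## Working session

There is one attempt and no reset: what is moved stays moved. The work goes in short steps, Python scripts to look and compute and a tool call to move; the robot and the scene stay as the last step left them, time stands still between calls to the robot, and variables do not carry over. Pictures are saved under pics/ and viewed, about 8 in all and at most 12, crops included, and the job is handed in when it is done.

Besides the shell and the picture viewer there is one more tool, called after "Call:" by a JSON object that holds its "op" and its "data", one argument or row to a line. servo_tool: Moves the arm, as the interface text tells. Its arguments: {"type":"object","properties":{"deltas":{"type":"string"}},"required":["deltas"]}

```bash
mkdir -p pics; cat > h.py <<'E'
import numpy as np, cv2
from bench import arm
from scipy.spatial.transform import Rotation as R
def campose(c):
    i=arm.camera_info(c)
    if c!="wrist": return np.array(i["pose"]),i
    s=arm.observe(); T=np.eye(4); T[:3,:3]=R.from_quat(s["tool_rot"]).as_matrix(); T[:3,3]=s["eef_pos"]
    return T@np.array(i["tool_from_camera"]),i
def ground(px,c,z,P=None):
    T,i=P or campose(c); K=np.array(i["camera_matrix"]); k=i["k1"]
    p=cv2.undistortPoints(np.array([[px]],float),K,np.array([k,0,0,0.]))[0,0]
    d=T[:3,:3]@[p[0],p[1],1]; o=T[:3,3]; return o+d*(z-o[2])/d[2]
def proj(X,c,P=None):
    T,i=P or campose(c); K=np.array(i["camera_matrix"]); Ti=np.linalg.inv(T)
    return cv2.projectPoints((np.atleast_2d(X)@Ti[:3,:3].T+Ti[:3,3]),np.zeros(3),np.zeros(3),K,np.array([i["k1"],0,0,0.]))[0][:,0]
def save(im,n): cv2.imwrite(f"pics/{n}.png",im[:,:,::-1])
E
python3 - <<'E'
from h import *
for c in ["scene","top"]:
    save(arm.read_camera(c),c+"0")
    P=campose(c); print(c,P[0].round(3).tolist(),P[1]["camera_matrix"],P[1]["k1"])
    for n,z in [("pestle",.046),("cradle",0),("pocket",.046),("mould_top",0),("pour_end",.017),("board",0),("lever_hinge",.098),("lever_grip",.2),("tape_roll",0),("spare_mould",0)]:
        for r in arm.place_of(n,c)[:3]: print(n,round(r["score"],2),np.round(r["at"],1),ground(r["at"],c,z,P)[:2].round(3))
print(arm.camera_info("wrist")); print(arm.observe())
E
```

```text
scene [[0.528, -0.636, 0.563, -0.233], [-0.849, -0.394, 0.351, -0.47], [-0.001, -0.664, -0.748, 1.021], [0.0, 0.0, 0.0, 1.0]] [[510.6142287    0.         322.27231461]
 [  0.         510.6142287  198.25651324]
 [  0.           0.           1.        ]] -0.13787503128611409
pestle 0.65 [353.5 199.8] [ 0.538 -0.083]
cradle 0.77 [351.5 216.1] [ 0.523 -0.088]
cradle 0.68 [354.4 202.3] [ 0.568 -0.071]
pocket 0.92 [351.2 204.1] [ 0.523 -0.085]
mould_top 0.87 [223.8 202.1] [0.385 0.226]
mould_top 0.77 [354.3 334.6] [ 0.235 -0.26 ]
pour_end 0.89 [373.9 315.6] [ 0.29  -0.277]
pour_end 0.73 [207.6 209.3] [0.333 0.234]
board 0.62 [394.4 282.9] [ 0.4   -0.274]
lever_grip 0.65 [384.1 115.4] [ 0.705 -0.07 ]
lever_grip 0.4 [429.7 219.7] [ 0.452 -0.306]
tape_roll 0.74 [429.1 221.6] [ 0.613 -0.268]
spare_mould 0.56 [436.3 192.9] [ 0.715 -0.244]
top [[0.02, -0.982, 0.186, 0.273], [-1.0, -0.021, -0.004, -0.001], [0.007, -0.185, -0.983, 1.213], [0.0, 0.0, 0.0, 1.0]] [[386.66046572   0.         321.03896712]
 [  0.         386.66046572 199.05711164]
 [  0.           0.           1.        ]] -0.041815067
[... 1116 characters left out ...]
       1.00000000e+00]])}
{'time_s': 1.1, 'joint_pos': array([ 1.10211136e+00,  2.63910144e-01,  1.60400516e+00,  2.80579375e-05,
        1.27364974e+00, -3.68958702e-02]), 'dq': array([-0.00088467,  0.00046452,  0.00215832,  0.00042978,  0.00152487,
       -0.00122438]), 'joint_efforts': array([-1.03717408e-03, -5.15095103e+01, -3.67727101e+01,  1.37246707e-04,
        8.41580513e-04, -4.34259988e-06]), 'eef_pos': array([0.28248211, 0.61305411, 0.40467009]), 'tool_rot': array([-0.38126636,  0.5955012 ,  0.38129261,  0.59550838]), 'contact_force': array([ 0.25202525,  0.09019882, -0.10060259]), 'ft_torque': array([-0.02462357, -0.01551622, -0.00892359]), 'gripper_width': 0.08510928493050184}
```

View images.

View pics/scene0.png

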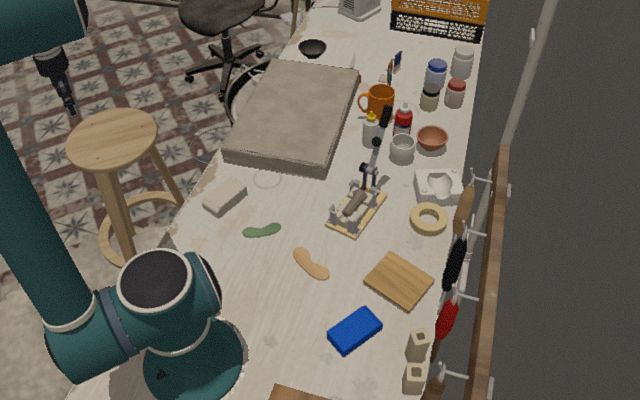

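View pics/top0.png

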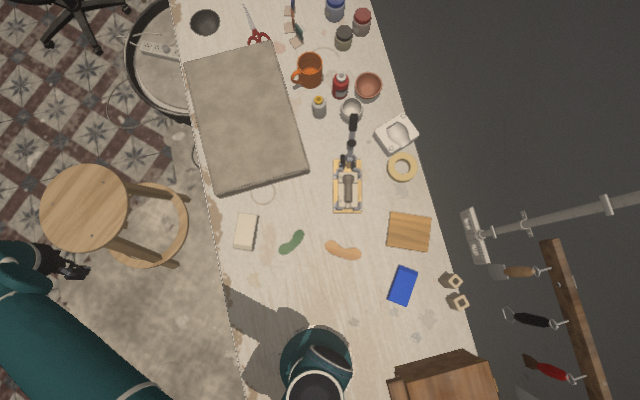

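```bash
python3 - <<'E'
from h import *
t=cv2.imread("pics/top0.png"); s=cv2.imread("pics/scene0.png")
def c(im,x,y,w,h,W,H): return cv2.resize(im[y:y+h,x:x+w],(W,H),interpolation=cv2.INTER_CUBIC)
a=np.hstack([c(t,215,200,60,60,300,300),c(s,190,165,70,60,350,300)])
b=np.hstack([c(t,315,105,65,120,163,300),c(s,310,90,100,150,200,300),c(t,380,205,60,55,287,300)])
cv2.imwrite("pics/c1.png",np.vstack([a,b]))
for cc,n in [("top","mould_top"),("scene","mould_top"),("top","cradle"),("top","board")]:
    P=campose(cc); 
    for r in arm.trace(n,cc)[:2]:
        m=r["region"].astype(np.uint8); k=max(cv2.findContours(m,0,2)[0],key=cv2.contourArea)
        z={"mould_top":.034,"cradle":.012,"board":.02}[n]
        bx=cv2.boxPoints(cv2.minAreaRect(k)); print(cc,n,round(r["score"],2),bx.round(0).tolist(),[ground(p,cc,z,P)[:2].round(3).tolist() for p in bx])
E
```

```text
top mould_top 0.97 [[385.0, 300.0], [397.0, 263.0], [419.0, 271.0], [407.0, 307.0]] [[0.193, -0.201], [0.303, -0.239], [0.282, -0.305], [0.174, -0.265]]
top mould_top 0.66 [[231.0, 248.0], [238.0, 211.0], [259.0, 215.0], [253.0, 251.0]] [[0.34, 0.264], [0.452, 0.25], [0.441, 0.184], [0.33, 0.199]]
scene mould_top 0.97 [[198.0, 203.0], [231.0, 172.0], [248.0, 191.0], [216.0, 221.0]] [[0.327, 0.257], [0.46, 0.253], [0.43, 0.172], [0.304, 0.179]]
scene mould_top 0.6 [[323.0, 333.0], [366.0, 301.0], [385.0, 326.0], [342.0, 358.0]] [[0.187, -0.209], [0.303, -0.249], [0.27, -0.312], [0.16, -0.271]]
top cradle 0.64 [[331.0, 213.0], [336.0, 114.0], [365.0, 115.0], [361.0, 214.0]] [[0.456, -0.038], [0.786, -0.048], [0.784, -0.146], [0.454, -0.132]]
top cradle 0.16 [[345.0, 162.0], [349.0, 113.0], [357.0, 113.0], [354.0, 162.0]] [[0.624, -0.081], [0.793, -0.092], [0.791, -0.12], [0.622, -0.108]]
top board 0.23 [[333.0, 114.0], [361.0, 114.0], [361.0, 213.0], [333.0, 213.0]] [[0.783, -0.039], [0.786, -0.131], [0.457, -0.131], [0.455, -0.044]]
```

View pics/c1.png

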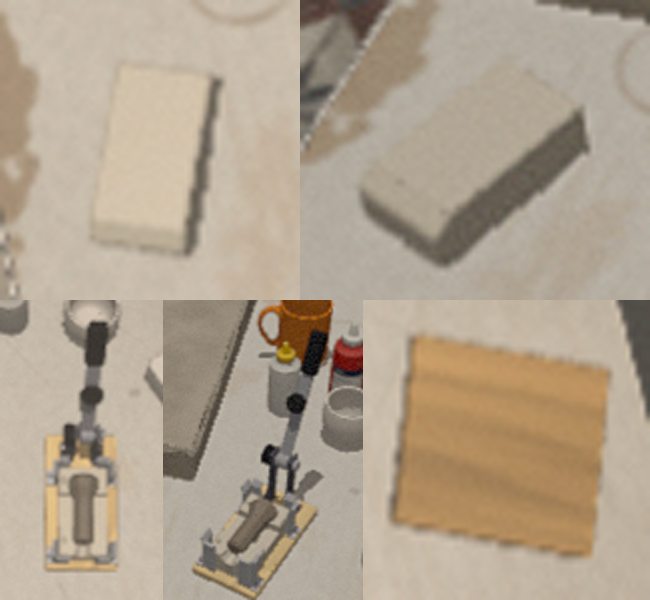

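```bash
cat >> h.py <<'E'
def down(yaw,pitch=0):
    # tool x down, tool z along cradle +y (yaw in deg); pitch about that y axis
    B=np.array([[0,-1,0],[0,0,1],[-1,0,0.]])  # columns x,y,z of tool in world
    return R.from_euler('z',yaw,degrees=True)*R.from_euler('y',pitch,degrees=True)*R.from_matrix(B)
def delta(p,Rt,cur=None):
    s=arm.observe(); Rc=R.from_quat(s["tool_rot"]) if cur is None else cur[1]; pc=s["eef_pos"] if cur is None else cur[0]
    print("d",np.degrees((Rc.inv()*Rt).as_rotvec()).round(2),Rc.inv().apply(np.array(p)-pc).round(4))
E
python3 - <<'E'
from h import *
s=arm.observe(); print(R.from_quat(s["tool_rot"]).as_matrix().round(3))
delta([.49,-.086,.34],down(-2))
E
```

```text
[[-0.    -0.908  0.418]
 [-0.     0.418  0.908]
 [-1.    -0.    -0.   ]]
d [-22.74  -0.     0.  ] [ 0.0647 -0.481  -0.548 ]
```

Call:
{"op": "servo_tool", "data": {
  "deltas": "-22.7 0 0 0.0 -0.481 -0.548 1;-22.7 0 0 0.0 -0.481 -0.548 1;-22.7 0 0 0.0 -0.481 -0.548 1;-22.7 0 0 0.0 -0.481 -0.548 1;-22.7 0 0 0.0 -0.481 -0.548 1;-22.7 0 0 0.0 -0.481 -0.548 1;-22.7 0 0 0.0 -0.481 -0.548 1;-22.7 0 0 0.0 -0.481 -0.548 1;-22.7 0 0 0.065 -0.481 -0.548 1;-22.7 0 0 0.065 -0.481 -0.548 1;-22.7 0 0 0.065 -0.481 -0.548 1;-22.7 0 0 0.065 -0.481 -0.548 1"
}}

```text
time_s: 2.8
eef_pos: [0.4902, -0.0883, 0.3394]
tool_rot: [-0.491, 0.509, 0.49, 0.509]
contact_force: [1.0, 0.4, 0.4]
gripper_width: 0.0853
```

```bash
python3 - <<'E'
from h import *
P=campose("wrist"); im=arm.read_camera("wrist"); save(im,"w1")
for n,z in [("pocket",.046),("pestle",.046),("lever_hinge",.098),("cradle",0)]:
    for r in arm.place_of(n,"wrist")[:2]: print(n,round(r["score"],2),np.round(r["at"],1),ground(r["at"],"wrist",z,P).round(4))
r=arm.trace("pestle","wrist")
for q in r[:1]:
    m=q["region"].astype(np.uint8); bx=cv2.boxPoints(cv2.minAreaRect(cv2.findNonZero(m)))
    print(q["score"],bx.round().tolist(),[ground(p,"wrist",.046,P)[:2].round(4).tolist() for p in bx])
E
```

```text
pocket 0.57 [321.3 232.5] [ 0.5249 -0.0884  0.046 ]
pestle 0.7 [318.9 239.6] [ 0.5316 -0.0907  0.046 ]
pestle 0.69 [326.7 350.7] [ 0.6524 -0.0875  0.046 ]
lever_hinge 0.73 [326.7 352.2] [ 0.6082 -0.0872  0.098 ]
cradle 0.87 [320.8 215.4] [ 0.5243 -0.0887  0.    ]
0.71 [[302.0, 186.0], [342.0, 186.0], [342.0, 286.0], [302.0, 286.0]] [[0.4822, -0.1032], [0.4834, -0.0693], [0.5791, -0.071], [0.5777, -0.1083]]
```

View pics/w1.png

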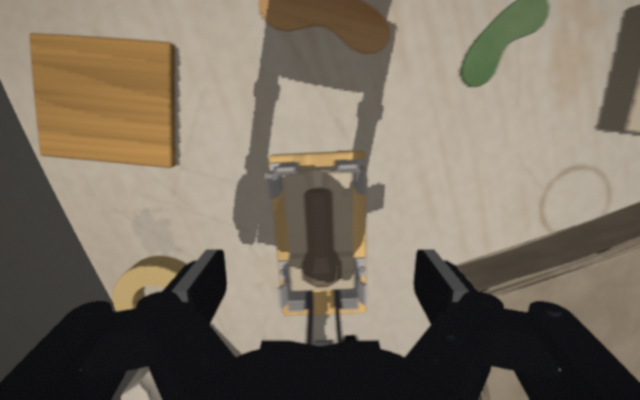

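```bash
python3 - <<'E'
from h import *
P=campose("wrist"); 
im=cv2.imread("pics/w1.png")
for p in [(270,155),(363,153),(285,314),(367,311)]: print(ground(p,"wrist",.012,P)[:2].round(4))
x0,y0,yaw=.5245,-.0885,np.radians(.5); x,y,w,h=240,140,160,190; f=4
crop=cv2.resize(im[y:y+h,x:x+w],None,fx=f,fy=f,interpolation=cv2.INTER_CUBIC); crop=cv2.convertScaleAbs(crop,alpha=1.6)
def poly(pts,z,col):
    pts=np.array(pts)/1000; c,s=np.cos(yaw),np.sin(yaw)
    W=np.c_[x0+c*pts[:,0]-s*pts[:,1],y0+s*pts[:,0]+c*pts[:,1],np.full(len(pts),z)]
    q=(proj(W,"wrist",P)-[x,y]+.5)*f-.5; cv2.polylines(crop,[q.astype(np.int32)],True,col,1)
poly([(-68,-46),(108,-46),(108,46),(-68,46)],.012,(0,0,255))
poly([(-56,-30),(56,-30),(56,30),(-56,30)],.046,(0,255,0))
poly([(-41,-12),(16,-12),(28,-18),(45,-18),(45,18),(28,18),(16,12),(-41,12)],.046,(255,255,0))
cv2.imwrite("pics/w1c.png",crop[:600])
E
```

```text
[ 0.4588 -0.1309]
[ 0.4601 -0.0438]
[ 0.6317 -0.1282]
[ 0.6312 -0.039 ]
```

View pics/w1c.png

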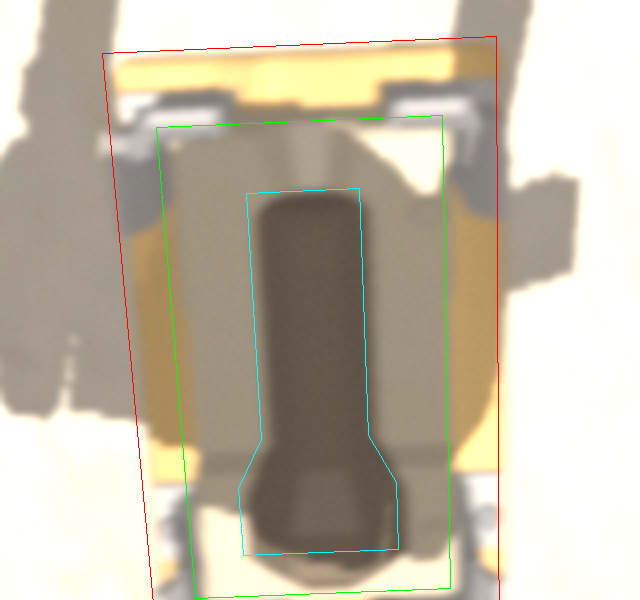

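```bash
python3 - <<'E'
from h import *
delta([.528,-.087,.28],down(-.5)); delta([.528,-.087,.208],down(-.5))
E
```

```text
d [-1.52  0.02  0.01] [ 0.06   -0.0381 -0.0004]
d [-1.52  0.02  0.01] [ 0.132  -0.0381 -0.0004]
```

Call:
{"op": "servo_tool", "data": {
  "deltas": "-1.5 0 0 0.02 -0.038 0 1;-1.5 0 0 0.06 -0.038 0 1;-1.5 0 0 0.085 -0.038 0 1;-1.5 0 0 0.105 -0.038 0 1;-1.5 0 0 0.12 -0.038 0 1;-1.5 0 0 0.128 -0.038 0 1;-1.5 0 0 0.131 -0.038 0 1;-1.5 0 0 0.131 -0.038 0 1"
}}

```text
time_s: 4.1
eef_pos: [0.5283, -0.0873, 0.2092]
tool_rot: [-0.498, 0.502, 0.497, 0.502]
contact_force: [-1.6, -1.4, -0.6]
gripper_width: 0.0856
```

Call:
{"op": "servo_tool", "data": {
  "deltas": "0 0 0 0 0 0 0.45;0 0 0 0 0 0 0.35;0 0 0 0 0 0 0.3;0 0 0 0 0 0 0.15;0 0 0 0 0 0 0.15;0 0 0 0 0 0 0.15"
}}

```text
time_s: 4.85
eef_pos: [0.5283, -0.0876, 0.2092]
tool_rot: [-0.498, 0.502, 0.497, 0.502]
contact_force: [-0.9, -2.1, 3.5]
gripper_width: 0.0226
```

Call:
{"op": "servo_tool", "data": {
  "deltas": "0 0 0 -0.003 0 0 0.05;0 0 0 -0.008 0 0 0.05;0 0 0 -0.016 0 0 0.05;0 0 0 -0.03 0 0 0.05;0 0 0 -0.055 0 0 0.05;0 0 0 -0.09 0 0 0.05;0 0 0 -0.11 0 0 0.05;0 0 0 -0.12 0 0 0.05;0 0 0 -0.12 0 0 0.05"
}}

```text
time_s: 5.98
eef_pos: [0.5282, -0.0872, 0.3297]
tool_rot: [-0.498, 0.502, 0.497, 0.503]
contact_force: [-0.7, -0.0, -2.0]
gripper_width: 0.0223
```

```bash
python3 - <<'E'
from h import *
s=arm.observe();print(s["contact_force"],s["gripper_width"])
P=campose("wrist"); im=arm.read_camera("wrist"); save(im,"w2")
for n,z in [("board",0),("pocket",.046)]:
    for r in arm.place_of(n,"wrist")[:2]: print(n,round(r["score"],2),np.round(r["at"],1),ground(r["at"],"wrist",z,P).round(4))
r=arm.trace("board","wrist")
for q in r[:1]:
    m=q["region"].astype(np.uint8); bx=cv2.boxPoints(cv2.minAreaRect(cv2.findNonZero(m)))
    print(q["score"],bx.round().tolist(),[ground(p,"wrist",.02,P)[:2].round(4).tolist() for p in bx])
delta([.40,-.268,.33],down(-6)); delta([.40,-.268,.33],down(-6,5))
E
```

```text
[-0.74475903 -0.0332262  -1.96689093] 0.022331236029874697
board 0.6 [101.8  52.9] [ 0.4044 -0.282   0.    ]
0.85 [[16.0, 0.0], [169.0, 0.0], [169.0, 121.0], [16.0, 121.0]] [[0.3615, -0.3403], [0.3704, -0.2066], [0.4656, -0.2174], [0.4611, -0.3617]]
d [ 5.46  0.02 -0.14] [-0.0024  0.1257 -0.182 ]
d [ 5.46 -0.21  4.86] [-0.0024  0.1257 -0.182 ]
```

View pics/w2.png

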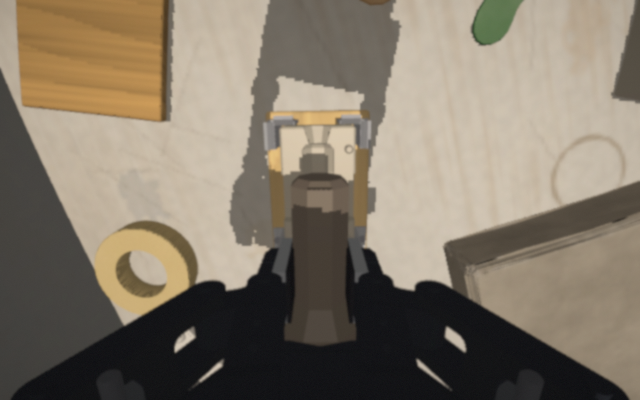

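```bash
python3 - <<'E'
from h import *
Rt=down(-5.5,-5); A=np.array([.406,-.277,.0357]); p=A-.1632*Rt.apply([1,0,0]); print(p)
delta(p+[0,0,.06],Rt); delta(p,Rt); print(Rt.inv().apply([0,0,-.06]))
E
```

```text
[ 0.39184167 -0.27563671  0.19827897]
d [ 4.95  0.24 -5.14] [ 0.0693  0.1336 -0.1898]
d [ 4.95  0.24 -5.14] [ 0.1293  0.1335 -0.1898]
[0.05977168 0.00522934 0.        ]
```

Call:
{"op": "servo_tool", "data": {
  "deltas": "2 0 -1 0 0.03 -0.04 0.05;4 0 -3 0 0.07 -0.09 0.05;5 0.2 -5 0.01 0.11 -0.14 0.05;5 0.2 -5.1 0.03 0.134 -0.18 0.05;5 0.2 -5.1 0.06 0.134 -0.19 0.05;5 0.2 -5.1 0.085 0.134 -0.19 0.05;5 0.2 -5.1 0.105 0.134 -0.19 0.05;5 0.2 -5.1 0.118 0.134 -0.19 0.05;5 0.2 -5.1 0.123 0.134 -0.19 0.05;5 0.2 -5.1 0.126 0.134 -0.19 0.05;5 0.2 -5.1 0.126 0.134 -0.19 0.05"
}}

```text
time_s: 7.55
eef_pos: [0.3925, -0.2762, 0.2031]
tool_rot: [-0.498, 0.502, 0.451, 0.544]
contact_force: [-0.3, 0.1, -1.4]
gripper_width: 0.0223
```

Call:
{"op": "servo_tool", "data": {
  "deltas": "0 0 0 0.001 0 0 0.05;0 0 0 0.002 0 0 0.05;0 0 0 0.0025 0 0 0.05"
}}

```text
time_s: 7.92
eef_pos: [0.3925, -0.2761, 0.2004]
tool_rot: [-0.498, 0.502, 0.451, 0.544]
contact_force: [-0.0, -1.6, -0.8]
gripper_width: 0.0224
```

Call:
{"op": "servo_tool", "data": {
  "deltas": "0 0 0 0.001 0 0 0.05;0 0 0 0.002 0 0 0.05"
}}

```text
time_s: 8.18
eef_pos: [0.3926, -0.2761, 0.1982]
tool_rot: [-0.498, 0.502, 0.452, 0.544]
contact_force: [0.6, 0.1, -1.9]
gripper_width: 0.0222
```

Call:
{"op": "servo_tool", "data": {
  "deltas": "0 0 0 0.0005 0 0 0.05;0 0 0 0.001 0 0 0.05;0 0 0 0.001 0 0 0.05"
}}

```text
time_s: 8.55
eef_pos: [0.3927, -0.2761, 0.1978]
tool_rot: [-0.498, 0.502, 0.452, 0.544]
contact_force: [-3.2, 2.4, 5.7]
gripper_width: 0.0229
```

Call:
{"op": "servo_tool", "data": {
  "deltas": "0 0 0 0 0 0 0.32;0 0 0 0 0 0 0.38;0 0 0 0 0 0 0.6;0 0 0 -0.005 0 0 0.6;0 0 0 -0.025 0 0 0.6;0 0 0 -0.06 0 0 0.8;0 0 0 -0.1 0 0 1;0 0 0 -0.14 0 0 1;0 0 0 -0.14 0 0 1"
}}

```text
time_s: 9.68
eef_pos: [0.3814, -0.276, 0.3411]
tool_rot: [-0.501, 0.501, 0.448, 0.545]
contact_force: [-0.1, -0.0, 0.5]
gripper_width: 0.085
```

```bash
python3 - <<'E'
from h import *
P=campose("wrist"); im=arm.read_camera("wrist"); save(im,"w3"); print(arm.observe()["contact_force"])
for r in arm.place_of("pestle","wrist")[:1]: print(r["score"],r["at"],ground(r["at"],"wrist",.036,P).round(4))
# next: view above the mould top
delta([.355,.225,.33],down(-8))
E
```

```text
[ 0.29973621  0.05455603 -0.83833264]
0.92 [321.8, 186.9] [ 0.4069 -0.2782  0.036 ]
d [2.45 0.09 5.16] [3.000e-04 7.370e-02 4.951e-01]
```

View pics/w3.png

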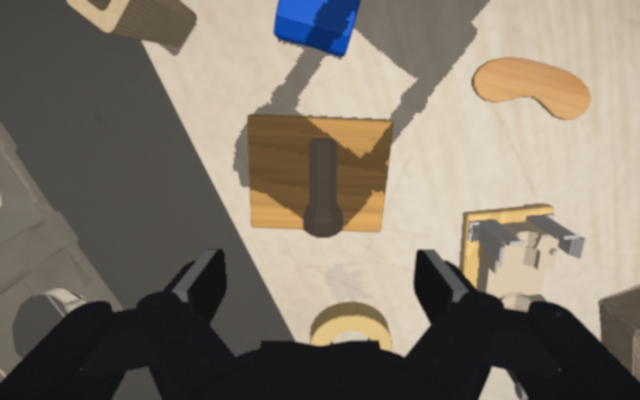

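```bash
python3 - <<'E'
from h import *
P=campose("wrist")
for p in [(320,116),(320,231),(322,237)]: print(ground(p,"wrist",.02,P)[:2].round(4))
print(ground((322,237),"wrist",.05,P)[:2])
E
```

```text
[ 0.3436 -0.2714]
[ 0.453 -0.282]
[ 0.4597 -0.2807]
[ 0.44426376 -0.27938643]
```

Call:
{"op": "servo_tool", "data": {
  "deltas": "0 0 2 0 -0.03 0.05 1;0 0 4 0 -0.06 0.11 1;1 0 5.1 0 -0.075 0.17 1;1 0 5.1 0 -0.08 0.23 1;1 0 5.1 0 -0.075 0.29 1;2 0 5.1 0 -0.05 0.34 1;2.4 0.1 5.1 0 -0.01 0.38 1;2.4 0.1 5.1 0 0.03 0.42 1;2.4 0.1 5.1 0 0.06 0.46 1;2.4 0.1 5.1 0 0.074 0.495 1;2.4 0.1 5.1 0 0.074 0.495 1;2.4 0.1 5.1 0 0.074 0.495 1"
}}

```text
time_s: 11.28
eef_pos: [0.3543, 0.2245, 0.329]
tool_rot: [-0.464, 0.534, 0.465, 0.532]
contact_force: [-0.0, 0.3, 0.4]
gripper_width: 0.0851
```

```bash
python3 - <<'E'
from h import *
P=campose("wrist"); im=arm.read_camera("wrist"); save(im,"w4"); print(P[0][:3,3],arm.observe()["eef_pos"])
for n,z in [("mould_top",0),("pour_end",.017)]:
    for r in arm.place_of(n,"wrist")[:2]: print(n,round(r["score"],2),np.round(r["at"],1),ground(r["at"],"wrist",z,P).round(4))
for q in arm.trace("mould_top","wrist")[:2]:
    m=q["region"].astype(np.uint8); bx=cv2.boxPoints(cv2.minAreaRect(cv2.findNonZero(m)))
    print(q["score"],bx.round().tolist(),[ground(p,"wrist",.034,P)[:2].round(4).tolist() for p in bx])
E
```

```text
[0.28625637 0.23369037 0.29876522] [0.354628   0.22419602 0.32922677]
mould_top 0.79 [330.2 222.1] [0.392 0.229 0.   ]
pour_end 0.78 [328.8 168.7] [0.3356 0.2346 0.017 ]
0.81 [[291.0, 166.0], [362.0, 166.0], [362.0, 290.0], [291.0, 290.0]] [[0.326, 0.2034], [0.3342, 0.2625], [0.4513, 0.2506], [0.4421, 0.1843]]
```

View pics/w4.png

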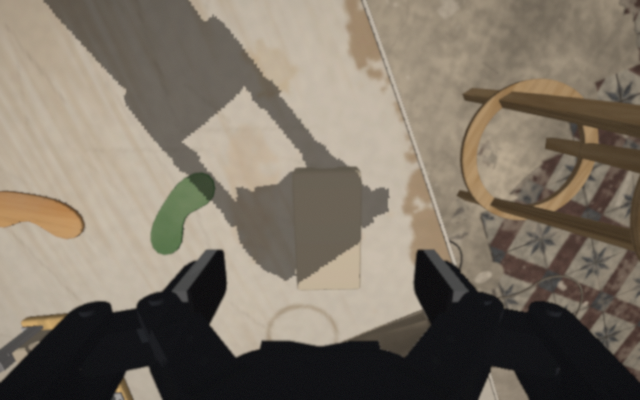

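```bash
python3 - <<'E'
from h import *
P=campose("wrist"); m=arm.trace("mould_top","wrist")[0]["region"]
L=[];Q=[]
for r in range(185,282,4):
    c=np.flatnonzero(m[r]); L.append(ground((c[0]-.5,r),"wrist",.034,P)[:2]); Q.append(ground((c[-1]+.5,r),"wrist",.034,P)[:2])
L=np.array(L);Q=np.array(Q)
for A in (L,Q):
    a,b=np.polyfit(A[:,0],A[:,1],1); print("yaw",np.degrees(np.arctan(a)),"y at .39",a*.39+b, "resid",np.std(A[:,1]-a*A[:,0]-b))
for c in (310,345):
    r=np.flatnonzero(m[:,c]); print(ground((c,r[-1]+.5),"wrist",.034,P)[:2],ground((c,r[0]-.5),"wrist",.0,P)[:2],ground((c,r[0]-.5),"wrist",.025,P)[:2])
E
```

```text
yaw -7.001437330832821 y at .39 0.19482533435891275 resid 0.0005205597732032014
yaw -5.964764990490921 y at .39 0.25616362563287626 resid 0.00044551289206682504
[0.44689221 0.20147359] [0.33551843 0.2171772 ] [0.33147671 0.21853226]
[0.45155802 0.23426273] [0.33921785 0.25025249] [0.33486744 0.24884771]
```

```bash
python3 - <<'E'
from h import *
delta([.392,.2255,.176],down(-7))
E
```

```text
d [-1.05  0.01 -0.01] [ 0.1541 -0.0364  0.0066]
```

Call:
{"op": "servo_tool", "data": {
  "deltas": "-1 0 0 0.03 -0.03 0.0065 1;-1 0 0 0.07 -0.0365 0.0065 1;-1 0 0 0.105 -0.0365 0.0065 1;-1 0 0 0.13 -0.0365 0.0065 1;-1 0 0 0.145 -0.0365 0.0065 1;-1 0 0 0.151 -0.0365 0.0065 1;-1 0 0 0.153 -0.0365 0.0065 1;-1 0 0 0.153 -0.0365 0.0065 1"
}}

```text
time_s: 12.52
eef_pos: [0.3923, 0.2266, 0.1781]
tool_rot: [-0.469, 0.529, 0.469, 0.53]
contact_force: [-0.1, -0.2, 0.1]
gripper_width: 0.0852
```

Call:
{"op": "servo_tool", "data": {
  "deltas": "0 0 0 0 0 0 0.8;0 0 0 0 0 0 0.75;0 0 0 0 0 0 0.7;0 0 0 0 0 0 0.5;0 0 0 0 0 0 0.5"
}}

```text
time_s: 13.15
eef_pos: [0.3921, 0.2265, 0.1781]
tool_rot: [-0.469, 0.529, 0.469, 0.53]
contact_force: [-1.8, -0.3, 6.7]
gripper_width: 0.059
```

Call:
{"op": "servo_tool", "data": {
  "deltas": "0 0 0 -0.004 0 0 0.4;0 0 0 -0.01 0 0 0.4;0 0 0 -0.025 0 0 0.4;0 0 0 -0.055 0 0 0.4;0 0 0 -0.09 0 0 0.4;0 0 0 -0.13 0 0 0.4;0 0 0 -0.16 0 0 0.4;0 0 0 -0.17 0 0 0.4;0 0 0 -0.17 0 0 0.4"
}}

```text
time_s: 14.28
eef_pos: [0.3918, 0.2262, 0.3478]
tool_rot: [-0.469, 0.529, 0.469, 0.53]
contact_force: [0.1, 0.4, -3.6]
gripper_width: 0.0589
```

```bash
python3 - <<'E'
from h import *
print(arm.observe()["contact_force"],arm.observe()["gripper_width"]); s=arm.observe(); print(s["eef_pos"])
P=campose("wrist"); im=arm.read_camera("wrist"); save(im,"w5")
m=arm.trace("mould_top","wrist")
for q in m[:2]: print(q["score"],q["extent"])
for n in ["pour_end","mould_top"]:
    for q in arm.place_of(n,"wrist")[:1]: print(n,q["score"],q["at"],"grasp-frame")
delta([.526-.0,-.087,.33],down(-.5))
# project nominal block relative to tool (grasp at block centre) : joint face z = TCP -.1781
Rt=R.from_quat(s["tool_rot"]); o=s["eef_pos"]+np.array([0,0,-.1781])
c=R.from_euler('z',-7,degrees=True)
pts=np.array([(-.056,-.03,0),(-.056,.03,0),(-.056,0,.017),(-.056,.03,.025),(-.056,-.03,.025),(-.047,-.03,.034),(-.047,.03,.034)])
print(proj(o+c.apply(pts),"wrist",P).round(1))
E
```

```text
[ 0.07064172  0.39435801 -3.61387134] 0.058937679497495586
[0.39175103 0.22624579 0.3478059 ]
0.62 [54.0, 316.0, 108.0, 96.7]
0.56 [320.1, 244.1, 159.9, 211.4]
pour_end 0.65 [319.2, 140.1] grasp-frame
mould_top 0.58 [321.3, 251.7] grasp-frame
d [-6.45 -0.07 -0.17] [ 0.0154 -0.1718 -0.2943]
[[254.5 139.8]
 [385.  139.9]
 [319.8 143.3]
 [397.9 145.6]
 [241.7 145.4]
 [237.4 172.9]
 [402.2 173. ]]
```

View pics/w5.png

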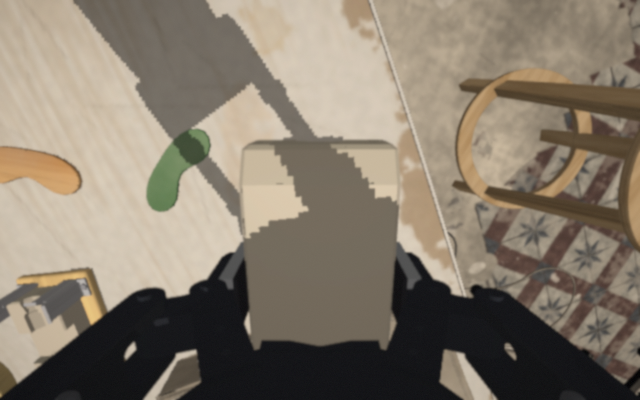

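```bash
python3 - <<'E'
from h import *
im=cv2.imread("pics/w5.png",0).astype(int)
for c in (258,264,384): print(c,im[132:196:2,c])
for r in (146,154,165,175,184,190,200,220,240): 
    g=np.abs(np.diff(im[r])); print(r,[(i,im[r,i+1]-im[r,i]) for i in range(225,420) if g[i]>12 and (i<265 or i>380)])
P=campose("wrist"); s=arm.observe(); o=s["eef_pos"]+np.array([0,0,-.1781]); c=R.from_euler('z',-7,degrees=True)
for x in (-.04,-.02,0): print(x,proj(o+c.apply([(x,-.03,.034),(x,.03,.034)]),"wrist",P).round(1).tolist())
E
```

```text
258 [198 197 196 190 142 100 122 144 152 174 185 186 186 186 186 186 186 186
 186 186 185 186 186 186 186 186 190 201 203 202 203 201]
264 [196 196 195 188 137 104 123 145 152 174 185 185 185 185 187 185 186 186
 186 187 186 186 186 186 186 187 190 201 202 203 203 202]
384 [201 201 201 198 160 108 129 146 155 180 185 186 186 185 185 186 186 186
 186 186 186 186 186 185 186 186 191 202 204 203 203 203]
146 [(243, np.int64(-14)), (244, np.int64(-16)), (394, np.int64(13)), (416, np.int64(24)), (417, np.int64(24)), (419, np.int64(-15))]
154 [(240, np.int64(-13)), (418, np.int64(13)), (419, np.int64(27))]
165 []
175 []
184 [(231, np.int64(24)), (232, np.int64(22))]
190 [(235, np.int64(16)), (236, np.int64(26)), (237, np.int64(18)), (239, np.int64(-14)), (241, np.int64(14)), (242, np.int64(22)), (396, np.int64(-14))]
200 [(239, np.int64(18)), (240, np.int64(16)), (242, np.int64(14)), (390, np.int64(23)), (391, np.int64(33)), (392, np.int64(14)), (394, np.int64(-17))]
220 [(236, np.int64(-25)), (237, np.int64(-35)), (238, np.int64(-20)), (243, np.int64(26)), (244, np.int64(28)), (396, np.int64(24)), (397, np.int64(36)), (398, np.int64(19))]
240 [(241, np.int64(-19)), (242, np.int64(-30)), (243, np.int64(-29)), (395, np.int64(29)), (396, np.int64(37)), (397, np.int64(17))]
-0.04 [[240.0, 192.9], [401.8, 193.1]]
-0.02 [[243.5, 243.0], [398.2, 243.2]]
0 [[246.8, 288.6], [394.6, 288.8]]
```

```bash
python3 - <<'E'
from h import *
delta([.525,-.0873,.345],down(-.5))
delta([.525,-.0873,.256],down(-.5))
E
```

```text
d [-6.45 -0.07 -0.17] [ 0.0004 -0.1708 -0.2947]
d [-6.45 -0.07 -0.17] [ 0.0894 -0.171  -0.2946]
```

Call:
{"op": "servo_tool", "data": {
  "deltas": "-1 0 0 0 -0.02 -0.03 0.4;-2 0 0 0 -0.045 -0.075 0.4;-3 0 0 0 -0.075 -0.125 0.4;-4 0 0 0 -0.105 -0.18 0.4;-5 0 0 0 -0.135 -0.235 0.4;-6 0 0 0 -0.16 -0.275 0.4;-6.4 -0.1 -0.2 0 -0.171 -0.295 0.4;-6.4 -0.1 -0.2 0.03 -0.171 -0.295 0.4;-6.4 -0.1 -0.2 0.06 -0.171 -0.295 0.4;-6.4 -0.1 -0.2 0.08 -0.171 -0.295 0.4;-6.4 -0.1 -0.2 0.089 -0.171 -0.2945 0.4;-6.4 -0.1 -0.2 0.089 -0.171 -0.2945 0.4"
}}

```text
time_s: 15.98
eef_pos: [0.5255, -0.0865, 0.2569]
tool_rot: [-0.497, 0.501, 0.498, 0.503]
contact_force: [-0.6, 0.2, -2.4]
gripper_width: 0.0587
```

```bash
python3 - <<'E'
from h import *
s=arm.observe(); print(s["eef_pos"],s["contact_force"],R.from_quat(s["tool_rot"]).as_matrix().round(4).tolist())
P=campose("wrist"); im=arm.read_camera("wrist"); save(im,"w6")
im=arm.read_camera("scene"); save(im,"s6")
w=cv2.imread("pics/w6.png")[110:270,210:430]; a=cv2.resize(w,None,fx=3.6,fy=3.6,interpolation=cv2.INTER_CUBIC)
cv2.imwrite("pics/w6c.png",a)
E
```

```text
[ 0.52548919 -0.08654149  0.25690766] [-0.63674732  0.23224764 -2.37609256] [[0.0011, -1.0, 0.0094], [0.0026, 0.0094, 1.0], [-1.0, -0.0011, 0.0026]]
```

View pics/w6c.png

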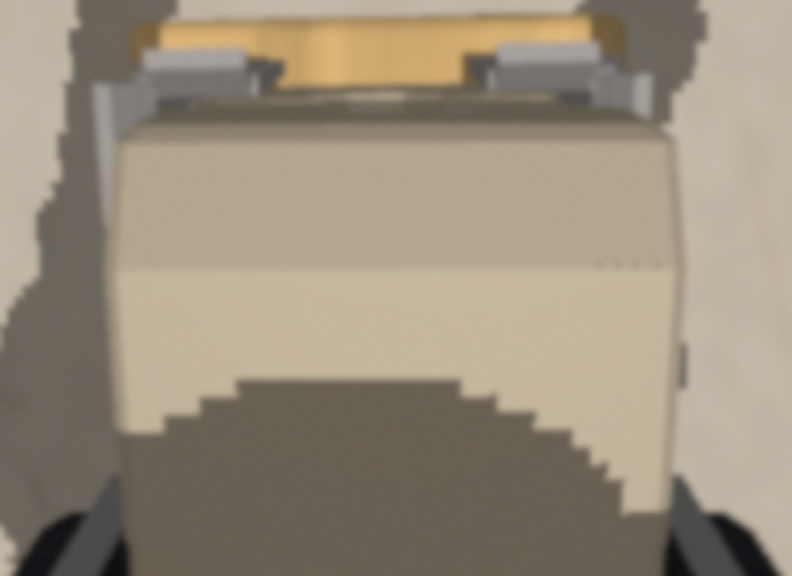

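```bash
python3 - <<'E'
from h import *
P=campose("wrist"); 
c=R.from_euler('z',.8,degrees=True)
def pr(n,pts): print(n,((proj(np.array([.525,-.088,0])+c.apply(np.array(pts)/1000),"wrist",P)-[210,110]+.5)*3.6-.5).round(0).tolist())
pr("base front",[(-68,-46,12),(-68,46,12)])
pr("mould low front",[(-56,-30,46),(-56,30,46)])
pr("guide in58",[(-57.8,-30,58),(-57.8,30,58)])
pr("lip66 -57.8,-60,-62,-64",[(x,0,66) for x in (-57.8,-60,-62,-64)])
pr("lip y66",[(-45,y,66) for y in (-32,-34,-36,-38,32,34,36,38)])
s=arm.observe(); o=s["eef_pos"]-[0,0,.1781]; b=R.from_euler('z',-.54,degrees=True)
print("block",((proj(o+b.apply([(-.056,-.03,0),(-.056,.03,0),(-.056,-.03,.025),(-.056,.03,.025),(-.047,-.03,.034),(-.047,.03,.034)]),"wrist",P)-[210,110]+.5)*3.6-.5).round(0).tolist())
E
```

```text
base front [[127.0, 5.0], [631.0, -8.0]]
mould low front [[186.0, 81.0], [570.0, 72.0]]
guide in58 [[171.0, 74.0], [582.0, 64.0]]
lip66 -57.8,-60,-62,-64 [[376.0, 72.0], [375.0, 56.0], [375.0, 41.0], [374.0, 26.0]]
lip y66 [[153.0, 170.0], [139.0, 170.0], [125.0, 170.0], [111.0, 171.0], [604.0, 159.0], [618.0, 159.0], [632.0, 158.0], [646.0, 158.0]]
block [[159.0, 104.0], [630.0, 104.0], [113.0, 125.0], [676.0, 125.0], [97.0, 224.0], [692.0, 224.0]]
```

```bash
python3 - <<'E'
from h import *
delta([.526,-.0884,.236],down(.8))
E
```

```text
d [-1.34  0.1   0.26] [ 0.0227  0.0004 -0.0017]
```

Call:
{"op": "servo_tool", "data": {
  "deltas": "-1.3 0.1 0.25 0 0 -0.0017 0.4;-1.3 0.1 0.25 0.006 0 -0.0017 0.4;-1.3 0.1 0.25 0.012 0 -0.0017 0.4;-1.3 0.1 0.25 0.012 0 -0.0017 0.4"
}}

```text
time_s: 16.58
eef_pos: [0.5254, -0.0883, 0.2452]
tool_rot: [-0.503, 0.497, 0.504, 0.496]
contact_force: [-0.3, -0.0, -3.3]
gripper_width: 0.0591
```

Call:
{"op": "servo_tool", "data": {
  "deltas": "0 0 0 0.003 -0.0005 0 0.4;0 0 0 0.006 -0.0005 0 0.4;0 0 0 0.009 -0.0005 0 0.4;0 0 0 0.009 -0.0005 0 0.4"
}}

```text
time_s: 17.08
eef_pos: [0.5262, -0.0883, 0.2367]
tool_rot: [-0.503, 0.497, 0.504, 0.496]
contact_force: [-0.1, 1.1, -3.0]
gripper_width: 0.0592
```

Call:
{"op": "servo_tool", "data": {
  "deltas": "0 0 0 0.0025 0 0 0.4;0 0 0 0.005 0 0 0.4;0 0 0 0.007 0 0 0.4;0 0 0 0.007 0 0 0.4"
}}

```text
time_s: 17.58
eef_pos: [0.5263, -0.0883, 0.2298]
tool_rot: [-0.503, 0.497, 0.504, 0.496]
contact_force: [-0.5, 0.5, -2.5]
gripper_width: 0.0588
```

Call:
{"op": "servo_tool", "data": {
  "deltas": "0 0 0 0.0015 0 0 0.4;0 0 0 0.003 0 0 0.4;0 0 0 0.0035 0 0 0.4"
}}

```text
time_s: 17.95
eef_pos: [0.5264, -0.0884, 0.2265]
tool_rot: [-0.503, 0.497, 0.504, 0.497]
contact_force: [0.1, 0.2, -2.6]
gripper_width: 0.059
```

Call:
{"op": "servo_tool", "data": {
  "deltas": "0 0 0 0.001 0 0 0.4;0 0 0 0.0015 0 0 0.4;0 0 0 0.0015 0 0 0.4"
}}

```text
time_s: 18.32
eef_pos: [0.5264, -0.0884, 0.2251]
tool_rot: [-0.503, 0.497, 0.504, 0.497]
contact_force: [0.8, 0.1, -3.4]
gripper_width: 0.0593
```

Past the keys without contact; continue to seat.

Call:
{"op": "servo_tool", "data": {
  "deltas": "0 0 0 0.0007 0 0 0.4;0 0 0 0.0015 0 0 0.4;0 0 0 0.0018 0 0 0.4;0 0 0 0.0018 0 0 0.4"
}}

```text
time_s: 18.82
eef_pos: [0.5265, -0.0884, 0.2241]
tool_rot: [-0.503, 0.497, 0.504, 0.497]
contact_force: [-3.5, 1.0, 5.2]
gripper_width: 0.0592
```

Call:
{"op": "servo_tool", "data": {
  "deltas": "0 0 0 0 0 0 0.75;0 0 0 0 0 0 0.85;0 0 0 0 0 0 1;0 0 0 0 0 0 1;0 0 0 -0.01 0 0 1;0 0 0 -0.04 0 0 1;0 0 0 -0.09 0 0 1;0 0 0 -0.15 0 0 1;0 0 0 -0.2 0 0 0.3;0 0 0 -0.2 0 0 0;0 0 0 -0.2 0 0 0"
}}

```text
time_s: 20.2
eef_pos: [0.5263, -0.0884, 0.4236]
tool_rot: [-0.503, 0.497, 0.503, 0.497]
contact_force: [-0.5, 0.1, -1.1]
gripper_width: 0.032
```

```bash
python3 - <<'E'
from h import *
s=arm.observe(); print(s["eef_pos"],s["contact_force"],s["gripper_width"])
for c in ["wrist","top","scene"]:
    P=campose(c); im=arm.read_camera(c); save(im,c+"7")
    for n,z in [("lever_grip",.224),("lever_hinge",.098),("mould_top",.046)]:
        for r in arm.place_of(n,c)[:2]: print(c,n,round(r["score"],2),np.round(r["at"],1),ground(r["at"],c,z,P).round(4))
w=cv2.imread("pics/wrist7.png"); a=cv2.imread("pics/scene7.png")[60:260,300:460]; t=cv2.imread("pics/top7.png")[100:220,310:406]
cv2.imwrite("pics/c7.png",np.hstack([cv2.resize(w,(480,300)),cv2.resize(a,(240,300))]))
E
```

```text
[ 0.52629857 -0.08835652  0.42357491] [-0.51872691  0.0935507  -1.06956951] 0.03200109956828277
wrist lever_hinge 0.72 [316.8 263.8] [ 0.6076 -0.0903  0.098 ]
wrist lever_hinge 0.37 [320.5 122.9] [ 0.4673 -0.0884  0.098 ]
wrist mould_top 0.66 [321.3 176.8] [ 0.5275 -0.0866  0.046 ]
top mould_top 0.84 [399.9 284.9] [ 0.2394 -0.2442  0.046 ]
top mould_top 0.83 [350.3 191.8] [ 0.518  -0.0951  0.046 ]
scene lever_grip 0.85 [384.1 114.1] [ 0.6822 -0.079   0.224 ]
scene lever_hinge 0.83 [367.8 168.3] [ 0.6099 -0.0815  0.098 ]
scene mould_top 0.98 [352.9 333.4] [ 0.2148 -0.2654  0.046 ]
scene mould_top 0.91 [350.9 207. ] [ 0.514 -0.089  0.046]
```

View pics/c7.png

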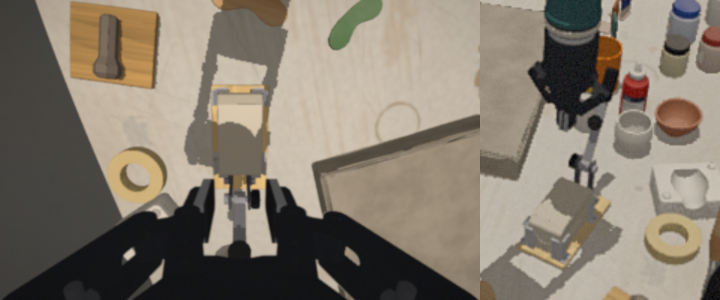

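```bash
python3 - <<'E'
from h import *
delta([.74,-.0857,.388],down(.8)); P=campose("top")
for p in [(352,110),(341,85),(319,105)]: print(ground(p,"top",.08,P)[:2].round(3))
E
```

```text
d [-0.04  0.02 -0.06] [ 3.490e-02 -2.134e-01 -1.000e-04]
[ 0.772 -0.096]
[ 0.856 -0.061]
[0.787 0.007]
```

Call:
{"op": "servo_tool", "data": {
  "deltas": "0 0 0 -0.05 0 0 0;0 0 0 -0.06 -0.03 0 0;0 0 0 -0.06 -0.08 0 0;0 0 0 -0.06 -0.13 0 0;0 0 0 -0.06 -0.18 0 0;0 0 0 -0.06 -0.22 0 0;0 0 0 -0.06 -0.22 0 0;0 0 0 -0.06 -0.22 0 0"
}}

```text
time_s: 21.8
eef_pos: [0.7464, -0.0855, 0.4826]
tool_rot: [-0.503, 0.497, 0.504, 0.496]
contact_force: [0.6, 0.3, -0.1]
gripper_width: -0.0
```

Call:
{"op": "servo_tool", "data": {
  "deltas": "0 0 0 0.04 0 0 0;0 0 0 0.08 0 0 0;0 0 0 0.0945 0 0 0;0 0 0 0.0945 0.01 0 0;0 0 0 0.0945 0.025 0 0;0 0 0 0.0945 0.04 0 0;0 0 0 0.0945 0.05 0 0;0 0 0 0.0945 0.06 0 0"
}}

```text
time_s: 22.8
eef_pos: [0.6876, -0.0864, 0.3928]
tool_rot: [0.506, -0.495, -0.501, -0.499]
contact_force: [7.0, 1.0, 12.8]
gripper_width: -0.0
```

Call:
{"op": "servo_tool", "data": {
  "deltas": "0 0 0 0 -0.015 0 0;0 0 0 -0.015 -0.015 0 0;0 0 0 -0.03 -0.015 0 0;0 0 0 -0.03 0 0 0;0 0 0 -0.03 0.01 0 0;0 0 0 -0.03 0.02 0 0;0 0 0 -0.03 0.02 0 0"
}}

```text
time_s: 23.68
eef_pos: [0.6653, -0.0866, 0.4183]
tool_rot: [-0.502, 0.497, 0.504, 0.496]
contact_force: [0.1, 0.9, -0.3]
gripper_width: -0.0002
```

```bash
python3 - <<'E'
from h import *
th=np.linspace(.9,2.2,14); c=R.from_euler('z',.8,degrees=True)
X=np.array([.608,-.0875,.098])+c.apply(np.c_[-.146*np.cos(th),0*th,.146*np.sin(th)])
for cam in ["scene","top"]:
    im=arm.read_camera(cam); save(im,cam+"8")
    for r in arm.place_of("lever_grip",cam)[:2]: print(cam,r["score"],np.round(r["at"],1))
    for r in arm.trace("lever_grip",cam)[:2]: print(r["score"],np.round(r["extent"]))
    print(np.c_[th,proj(X,cam)].round(1).tolist())
a=cv2.imread("pics/scene8.png")[70:220,320:440]; t=cv2.imread("pics/top8.png")[95:215,300:400]
cv2.imwrite("pics/c8.png",np.hstack([cv2.resize(a,(448,560),interpolation=2),cv2.resize(t,(340,560),interpolation=2)]))
E
```

```text
scene 0.72 [352.7 204.3]
scene 0.64 [380.3 124.6]
0.63 [377. 142.  26.  64.]
[[0.9, 354.5, 158.5], [1.0, 357.1, 152.7], [1.1, 359.9, 147.1], [1.2, 362.8, 141.8], [1.3, 365.7, 136.9], [1.4, 368.7, 132.3], [1.5, 371.6, 128.2], [1.6, 374.5, 124.7], [1.7, 377.2, 121.6], [1.8, 379.9, 119.2], [1.9, 382.3, 117.3], [2.0, 384.6, 116.0], [2.1, 386.7, 115.2], [2.2, 388.6, 115.1]]
[[0.9, 353.0, 179.3], [1.0, 353.3, 174.2], [1.1, 353.5, 168.8], [1.2, 353.6, 163.3], [1.3, 353.7, 157.7], [1.4, 353.8, 152.2], [1.5, 353.8, 146.7], [1.6, 353.7, 141.3], [1.7, 353.6, 136.2], [1.8, 353.5, 131.4], [1.9, 353.3, 127.0], [2.0, 353.1, 122.9], [2.1, 352.8, 119.4], [2.2, 352.5, 116.3]]
```

View pics/c8.png

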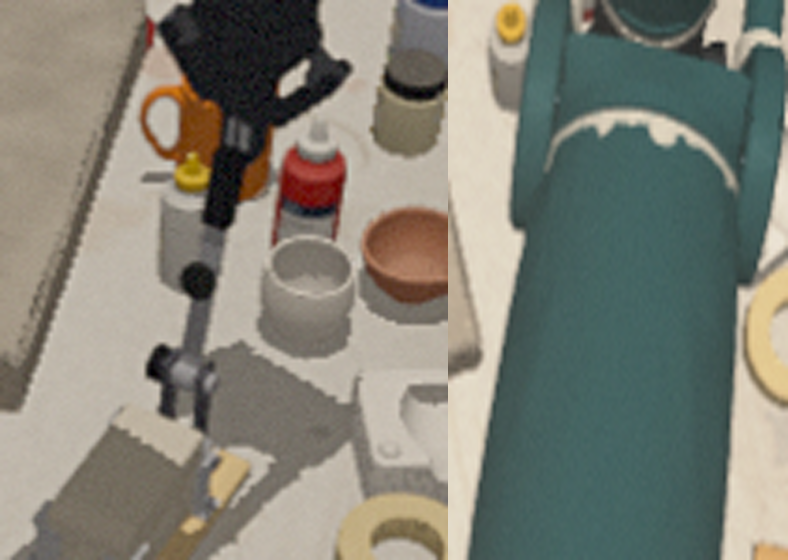

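Call:
{"op": "servo_tool", "data": {
  "deltas": "0 0 0 0 0.01 0 0;0 0 0 0 0.02 0 0;0 0 0 0 0.03 0 0;0 0 0 0 0.038 0 0;0 0 0 0 0.038 0 0"
}}

```text
time_s: 24.6
eef_pos: [0.6275, -0.0871, 0.4186]
tool_rot: [-0.503, 0.497, 0.504, 0.496]
contact_force: [0.0, -0.2, 0.2]
gripper_width: 0.0003
```

Call:
{"op": "servo_tool", "data": {
  "deltas": "0 0 0 0.001 0.013 0 0;0 0 0 0.003 0.026 0 0;0 0 0 0.005 0.0385 0 0;0 0 0 0.01 0.057 0 0;0 0 0 0.017 0.0745 0 0;0 0 0 0.017 0.0745 0 0"
}}

```text
time_s: 25.35
eef_pos: [0.5521, -0.088, 0.4005]
tool_rot: [-0.502, 0.498, 0.504, 0.496]
contact_force: [-0.4, -0.4, 0.6]
gripper_width: 0.0001
```

```bash
python3 - <<'E'
from h import *
s=arm.observe(); print(s["eef_pos"],s["contact_force"])
im=arm.read_camera("scene"); save(im,"scene9")
for n in ["lever_grip","lever_hinge"]:
  for r in arm.place_of(n,"scene")[:2]: print(n,r["score"],np.round(r["at"],1))
for r in arm.trace("lever_grip","scene")[:2]: print(r["score"],np.round(r["extent"]))
# where would the grip end be for th
for th in (1.75,1.5,1.3,1.05): print(th,[proj([.608-r*np.cos(th),-.0875,.098+r*np.sin(th)],"scene").round(0).tolist() for r in (.118,.146,.174)])
# dark pixels along lever line per th
g=im.max(axis=2).astype(int)
for th in np.arange(.8,2.2,.1):
    q=[proj([.608-r*np.cos(th),-.0875,.098+r*np.sin(th)],"scene")[0].round().astype(int) for r in np.linspace(.12,.17,6)]; print(round(th,1),[g[y,x] for x,y in q])
E
```

```text
[ 0.55214914 -0.08800689  0.40054993] [-0.36022384 -0.40733548  0.59544351]
lever_grip 0.7 [357.1 151.6]
lever_hinge 0.87 [369.6 166.1]
0.58 [362. 161.  25.  32.]
0.37 [354. 189.  62.  96.]
1.75 [[[377.0, 130.0]], [[379.0, 120.0]], [[381.0, 110.0]]]
1.5 [[[371.0, 137.0]], [[372.0, 128.0]], [[372.0, 119.0]]]
1.3 [[[366.0, 144.0]], [[366.0, 137.0]], [[365.0, 130.0]]]
1.05 [[[361.0, 154.0]], [[358.0, 150.0]], [[356.0, 145.0]]]
0.8 [np.int64(182), np.int64(189), np.int64(188), np.int64(191), np.int64(188), np.int64(187)]
0.9 [np.int64(190), np.int64(187), np.int64(189), np.int64(188), np.int64(190), np.int64(189)]
1.0 [np.int64(9), np.int64(12), np.int64(17), np.int64(22), np.int64(29), np.int64(23)]
1.1 [np.int64(55), np.int64(33), np.int64(27), np.int64(26), np.int64(63), np.int64(86)]
1.2 [np.int64(162), np.int64(63), np.int64(64), np.int64(100), np.int64(95), np.int64(74)]
1.3 [np.int64(30), np.int64(23), np.int64(9), np.int64(27), np.int64(23), np.int64(36)]
1.4 [np.int64(103), np.int64(56), np.int64(33), np.int64(30), np.int64(27), np.int64(32)]
1.5 [np.int64(15), np.int64(28), np.int64(27), np.int64(132), np.int64(152), np.int64(27)]
1.6 [np.int64(43), np.int64(31), np.int64(119), np.int64(180), np.int64(22), np.int64(18)]
1.7 [np.int64(31), np.int64(35), np.int64(152), np.int64(131), np.int64(28), np.int64(29)]
1.8 [np.int64(25), np.int64(50), np.int64(56), np.int64(51), np.int64(44), np.int64(40)]
1.9 [np.int64(33), np.int64(54), np.int64(55), np.int64(67), np.int64(110), np.int64(117)]
2.0 [np.int64(31), np.int64(55), np.int64(54), np.int64(113), np.int64(117), np.int64(116)]
2.1 [np.int64(32), np.int64(54), np.int64(109), np.int64(118), np.int64(114), np.int64(112)]
```

Call:
{"op": "servo_tool", "data": {
  "deltas": "0 0 0 0.01 0.016 0 0;0 0 0 0.0205 0.0305 0 0;0 0 0 0.034 0.044 0 0;0 0 0 0.0495 0.0555 0 0;0 0 0 0.066 0.065 0 0;0 0 0 0.084 0.072 0 0;0 0 0 0.097 0.076 0 0;0 0 0 0.109 0.078 0 0;0 0 0 0.109 0.078 0 0"
}}

```text
time_s: 26.68
eef_pos: [0.4754, -0.0889, 0.2914]
tool_rot: [-0.502, 0.497, 0.504, 0.496]
contact_force: [-0.0, 0.0, 1.0]
gripper_width: 0.0001
```

Call:
{"op": "servo_tool", "data": {
  "deltas": "0 0 0 0.003 0.0005 0 0;0 0 0 0.006 0.001 0 0;0 0 0 0.008 0.001 0 0;0 0 0 0.0095 0.001 0 0;0 0 0 0.0095 0.001 0 0"
}}

```text
time_s: 27.3
eef_pos: [0.475, -0.0891, 0.2834]
tool_rot: [-0.503, 0.497, 0.503, 0.497]
contact_force: [0.4, 0.1, 0.6]
gripper_width: 0.0
```

Call:
{"op": "servo_tool", "data": {
  "deltas": "0 0 0 0.0015 0 0 0;0 0 0 0.003 0 0 0;0 0 0 0.003 0 0 0"
}}

```text
time_s: 27.68
eef_pos: [0.4748, -0.0891, 0.2801]
tool_rot: [-0.503, 0.497, 0.504, 0.497]
contact_force: [0.5, 0.4, -0.7]
gripper_width: 0.0002
```

Call:
{"op": "servo_tool", "data": {
  "deltas": "0 0 0 0.001 0 0 0;0 0 0 0.002 0 0 0;0 0 0 0.002 0 0 0"
}}

```text
time_s: 28.05
eef_pos: [0.4749, -0.089, 0.2794]
tool_rot: [-0.503, 0.497, 0.504, 0.496]
contact_force: [-4.3, 0.8, 9.4]
gripper_width: 0.0
```

Call:
{"op": "servo_tool", "data": {
  "deltas": "0 0 0 0.001 0 0 0;0 0 0 0.002 0 0 0;0 0 0 0.002 0 0 0"
}}

```text
time_s: 28.42
eef_pos: [0.475, -0.0891, 0.2792]
tool_rot: [-0.503, 0.497, 0.504, 0.496]
contact_force: [-9.4, 1.8, 21.2]
gripper_width: 0.0002
```

Hard stop: the lever moved only 0.2 mm while the force rose by 12 N. Retreat and check.

Call:
{"op": "servo_tool", "data": {
  "deltas": "0 0 0 -0.005 0 0 0;0 0 0 -0.03 0 0 0;0 0 0 -0.08 0.01 0 0;0 0 0 -0.13 0.04 0.02 0;0 0 0 -0.15 0.06 0.05 0;0 0 0 -0.17 0.06 0.1 0;0 0 0 -0.17 0.06 0.15 0;0 0 0 -0.17 0.06 0.2 0;0 0 0 -0.17 0.06 0.22 0;0 0 0 -0.17 0.06 0.22 0"
}}

```text
time_s: 29.68
eef_pos: [0.412, 0.1312, 0.446]
tool_rot: [-0.504, 0.496, 0.504, 0.496]
contact_force: [0.2, 0.4, -0.1]
gripper_width: -0.0001
```

```bash
python3 - <<'E'
from h import *
s=arm.observe(); print(s["eef_pos"],s["contact_force"])
c=R.from_euler('z',.8,degrees=True)
for cam in ["scene","top"]:
    im=arm.read_camera(cam); save(im,cam+"F"); P=campose(cam)
    for n,z in [("lever_grip",.098),("lever_hinge",.098),("mould_top",.046),("pestle",.036),("tape_roll",0),("spare_mould",0)]:
        for r in arm.place_of(n,cam)[:2]: print(cam,n,round(r["score"],2),np.round(r["at"],1),ground(r["at"],cam,z,P)[:2].round(3))
    for th in (0,.05,.1,.2): print(th,proj(np.array([.608,-.0875,.098])+c.apply([-.146*np.cos(th),0,.146*np.sin(th)]),cam).round(1))
a=cv2.imread("pics/sceneF.png")[140:260,300:440]; cv2.imwrite("pics/cF.png",cv2.resize(a,None,fx=5,fy=5,interpolation=2))
E
```

```text
[0.41195499 0.13122441 0.44604485] [ 0.18804074  0.35063298 -0.07079712]
scene lever_hinge 0.72 [367.6 168.8] [ 0.608 -0.082]
scene mould_top 0.78 [353.5 206. ] [ 0.52  -0.093]
scene mould_top 0.77 [355.5 335.4] [ 0.214 -0.272]
scene pestle 0.88 [397.5 268.4] [ 0.416 -0.27 ]
scene pestle 0.53 [368.4 168.2] [ 0.668 -0.057]
scene tape_roll 0.89 [428.8 218.8] [ 0.621 -0.263]
scene tape_roll 0.45 [343.2 208. ] [ 0.536 -0.055]
scene spare_mould 0.83 [437.2 193. ] [ 0.716 -0.246]
scene spare_mould 0.59 [395.9 282.4] [ 0.403 -0.277]
0 [[341.2 207. ]]
0.05 [[341.3 204.9]]
0.1 [[341.5 202.7]]
0.2 [[342.1 198.1]]
top lever_grip 0.59 [349.8 206. ] [ 0.465 -0.09 ]
top lever_hinge 0.73 [350.2 155.5] [ 0.618 -0.09 ]
top mould_top 0.97 [349.9 190.4] [ 0.522 -0.094]
top mould_top 0.75 [401.3 283.8] [ 0.243 -0.248]
top pestle 0.79 [408.7 235.7] [ 0.387 -0.275]
top tape_roll 0.87 [399.5 170.3] [ 0.603 -0.258]
top spare_mould 0.57 [395.2 138. ] [ 0.713 -0.246]
0 [[349.7 206.9]]
0.05 [[349.9 206.4]]
0.1 [[350.2 205.8]]
0.2 [[350.6 204.2]]
```

```bash
python3 - <<'E'
from bench import arm
print(arm.job_done())
E
```

```text
the job is handed in; nothing more can be done
None
```

The pestle is on the drying board, the upper mould half is seated on the lower one, and the clamp lever is shut. I handed the job in at about 30 s of the 67 s allowed, with the arm clear of everything.

- **Pestle:** I lifted it by the handle through the slot and laid it on the board, tilted 5° so head and handle touched down together at about 6 N. Later pictures showed it still lying on the board.
- **Upper half:** I took the plaster-coloured block, not the blue look-alike. It went between the guides with its bevelled end towards the lever's free end and past the keys without catching. It met a firm stop at the expected seated height (TCP 0.2241 m against a predicted 0.2241 m).
- **Lever:** I pushed it over with closed fingers until it stopped hard at the expected shut height. At that point the force rose from 9 to 21 N with only 0.2 mm of travel.

**Hitch:** The first push on the lever caught its end against the gripper at about 15 N. I backed off, raised the tool and pushed again cleanly.

**Checks:**
- The networks found the tape roll and spare mould unmoved, within camera error.
- The grip showed at the shut position in the top picture. In the scene picture the networks did not report it.
- The two cameras put the pestle 3 cm apart along x (0.387 and 0.416 m), though both positions are on the board.
- The 12-picture limit stopped me viewing the last crop, so the shut lever rests on the force stop and the top-camera reading, not on a picture I looked at.

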